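# Walk a chocolate block round to the cutter's fence

## Robot

A 6-joint arm with a two-finger parallel gripper is mounted at the origin on the work surface. World frame = base frame: x ahead of the robot, y to its left, z up, the work surface at z = 0. Lengths are in m, angles in rad, forces in N, time in s.
With the tool pointing down it reaches from about 0.3 to 0.75 m from the base axis. Payload 8.5 kg.
Tool frame: the origin (TCP) lies between the finger pads; the fingertips stand 14 mm ahead of it and the grasp point (between the pads) lies 5 mm behind it; z points along the fingers, x is the direction in which the jaws open and shut, and the axes are right-handed (so a half turn about z gives the same grasp; the last joint's range is limited). The gripper opens to 85 mm and grips with 20 to 120 N. Pads are 22 mm wide; open, the fingers measure 114 mm over their backs; the gripper's body (76 mm by 85 mm) begins 54 mm behind the grasp point. The pads swing forward as they close: fully open they stand 13 mm farther back than shut.
Start: joints at [0.939, 0.381, 1.297, -0, 1.464, -0.215], TCP at [0.223, 0.503, 0.245] pointing down, gripper open.
Joint ranges: [-3.11, 3.11], [-0.89, 2.33], [0.22, 2.48], [-1.42, 4.56], [0.17, 2.85], [-2.88, 2.88]. Speed limits (rad/s): [2.39, 2.39, 3.14, 3.14, 3.14, 3.14].

## Interface

Orientations are given as [roll, pitch, yaw] about the fixed x, y, z axes, in that order (R = Rz(yaw) Ry(pitch) Rx(roll)).
In Python, from workcell import arm gives the robot as it stands.
- The arm moves only by the tool drive_tool, never from a script. Its argument "commands" is a list of rows, each a list of 7 numbers: the opening in per cent of the stroke, from 0 (shut) to 100 (fully open), then the shift along the tool's x, y, z in m, then the turn, a rotation vector about the tool's x, y, z in rad. In form: [[claw, tx, ty, tz, rx, ry, rz], ...]. A call has 1 to 12 rows; each row is the pose to reach, as a shift and turn from the pose commanded when the call began, along the tool's axes at that moment; what a row does not reach only later rows make up. A row lasts 1/12 s, in which the tool goes at most 41.7 mm and 7.16 degrees, less where a joint would pass 70% of its speed; a pose out of reach is approached as far as the arm can. A call with a gripper value outside its range is refused whole. The fingers move at their own pace and stop on an object; the grip force is fixed at half the most. Time passes only in rows, so rows that repeat a pose let the fingers close. It gives the time, the measured TCP pose, the force and the opening at its end, in the units of the state.
- arm.get_state(): the state, without advancing time (a new reading comes with each control period).
- arm.camera(name): name is "scene" or "side" or "wrist"; returns a dict with "pixels" (400x640x3 uint8, blue, green, red), "intrinsics" (3x3 intrinsics, pixels), "cam_to_world" (4x4, takes a point from camera to world coordinates). Camera axes: x right, y up, looking along -z (the intrinsics and any distortion apply to the point x, -y, -z); pixel columns grow to the right and rows downward; lengths in m; the calibration is good to about 2 mm. The wrist camera is an equidistant fisheye: a pixel r from the principal point sees the ray r / f radians off the axis. A picture is of the moment at which its call begins. There is no depth.
- arm.hand_in(): hands the job in, once; it reports no verdict.
The state is a dict: "time": time; "joint_pos": joint angles; "joint_velocities": joint speeds; "effort": joint torques, N m; "tool_pos": TCP position; "tool_rot": TCP orientation; "wrist_force": force on the tool from outside, world axes, zero at the start; "moment": the same for the moment, N m; "width": finger opening in m.
Only numpy, scipy, OpenCV 4.12 (cv2) and the standard library are available. Lean on these libraries where they do the work, as an engineer would, in place of code of your own. Each camera call takes 0.05 s, during which the arm holds its last target. There are 200 camera calls.

## Task

The heavy cast chocolate block lies end-on to the fence of the lever-knife cutter. Without picking it up, walk it round on the white bed with fingertip pushes at one corner and another, keeping it off the fence until it is nearly square, then push it home so that one of its long sides lies flat along the fence, the whole side within the fence's length. Keep the knife shut, and do not disturb the two broken-off pieces on the bed or anything else on the table.

Things in the scene. Friction and masses are not known exactly. Their poses are not given: they have to be found in the camera images.
- block: cast chocolate block, 200 (x) x 120 (y) x 50 mm, ten pillows on top, 1.2-1.8 kg; slides at 5-20 N, stops with the push. Origin: centre of underside. Either long side may go to the fence. Pushed squarely on a long side 80 mm from the middle, it turns about 35 degrees per 100 mm of push and its centre shifts about 55 mm, 25 degrees off the push, swung the way the block turns.
- cutter: lever-knife block cutter fixed on the table: white plastic bed 320 mm (x) by 460 mm (y) with its flat top 30 mm above the table; origin on the table under the middle of the bed, x towards the fence (away from the robot), y to the left along the fence, z up. The shut knife runs along x just outside the right edge of the bed (y = -243 mm), reaches 81 mm above the table, and its handle sticks out to x = -300 mm.
- fence: the cutter's fence, fixed to its bed. Origin: middle of the foot of its working face, at the level of the bed (30 mm above the table); axes as the cutter's. The steel fence is an upright plate along the cutter's y, 420 mm long (210 mm to either side of its origin), 50 mm high above the bed, 6 mm thick; its working face looks along the cutter's -x, towards the robot, and lies 130 mm ahead of the cutter's origin.
- knife_back (a point): point on the top (back) of the cutter's lever knife, midway along the bed, 81 mm above the table while the knife is shut. The knife is hinged at the fence end and held down only by its weight; its handle lifts it. To be left shut.
- piece_left: broken-off chocolate piece 40 x 60 x 50 mm high standing on the bed's front left corner; origin: centre of its underside. To be left alone.
- piece_right: the same kind of piece on the bed's front right corner, beside the knife; origin: centre of its underside. To be left alone.
- scraper: bench scraper, steel blade 105 x 150 mm with a wooden handle 150 mm long and 19 mm thick, lying on the table in front of the cutter on the left. Origin: middle of its underside. To be left alone.
- bowl: steel bowl, 190 mm across and 75 mm high, on the table to the left of the cutter; origin: centre of its underside. To be left alone.
- sprinkles: jar of sprinkles with a red cap, 72 mm across and 110 mm high, on the table to the left of the cutter; origin: centre of its underside. To be left alone.
- palette: spatula with a dark wooden handle, 280 mm long, lying on the table to the right of the cutter; its length is along x, origin: underside, near the middle of its length. To be left alone.
- loaf: loaf in its aluminium tin, 232 x 122 mm and 101 mm high, on the table to the right of the cutter; origin: centre of its underside. To be left alone.
Mind the look-alikes: they are no part of the job. There is more than one size of the block; the one meant has the size given above.

How it is judged:
By the outcome, as a careful person would: the job done as asked, in the order asked, and still so for the second after the job is handed in, with the robot touching nothing.
It also fails if it takes over 67 s, if anything falls off the work surface, if the arm or the gripper's body presses on something with over 40 N, if the wrist force passes 120 N, or if a joint passes its speed limit or range.

## Working session

There is one attempt and no reset: what is moved stays moved. The work goes in short steps, Python scripts to look and compute and a tool call to move; the robot and the scene stay as the last step left them, time stands still between calls to the robot, and variables do not carry over. Pictures are saved under pics/ and viewed, about 8 in all and at most 12, crops included, and the job is handed in when it is done.

Besides the shell and the picture viewer there is one more tool, called after ">>>" by a JSON object that holds its "op" and its "data". drive_tool: Moves the arm, as the interface text tells. Its arguments: {"type":"object","properties":{"commands":{"type":"array","items":{"type":"array","items":{"type":"number"}}}},"required":["commands"]}

```bash
mkdir -p pics; ls; python3 - <<'E'
from workcell import arm
import cv2,numpy as np
for n in("scene","side"):
    c=arm.camera(n);cv2.imwrite(f"pics/{n}0.png",c["pixels"]);print(n,c["intrinsics"].round(1).tolist(),c["cam_to_world"].round(3).tolist())
s=arm.get_state();print(s)
E
```

```text
pics
scene [[472.1, 0.0, 319.2], [0.0, 472.1, 202.4], [0.0, 0.0, 1.0]] [[0.683, -0.38, 0.624, 1.546], [0.73, 0.345, -0.589, -0.953], [0.008, 0.858, 0.513, 0.94], [0.0, 0.0, 0.0, 1.0]]
side [[388.4, 0.0, 320.4], [0.0, 388.4, 197.0], [0.0, 0.0, 1.0]] [[0.922, 0.256, -0.289, 0.132], [-0.387, 0.603, -0.698, -0.901], [-0.004, 0.755, 0.655, 0.959], [0.0, 0.0, 0.0, 1.0]]
{'time': 0.1, 'joint_pos': array([ 9.38694459e-01,  3.81127295e-01,  1.29815268e+00, -6.66476944e-07,
        1.46363581e+00, -2.15304697e-01]), 'joint_velocities': array([-0.0006333 , -0.0003343 , -0.00255856, -0.00051309,  0.00088777,
       -0.00054211]), 'effort': array([ 2.58858927e-03, -4.49225700e+01, -2.31658351e+01, -2.53485205e-04,
        3.63535015e-03,  1.43960688e-05]), 'tool_pos': array([0.22251258, 0.50270677, 0.24478512]), 'tool_rot': array([-3.14131062e+00,  1.29272335e-03,  1.15399941e+00]), 'wrist_force': array([-0.44342247, -0.39538818, -0.65092295]), 'moment': array([-0.0327917 , -0.03038359,  0.02618182]), 'width': 0.08555021471119668}
```

View pics/scene0.png

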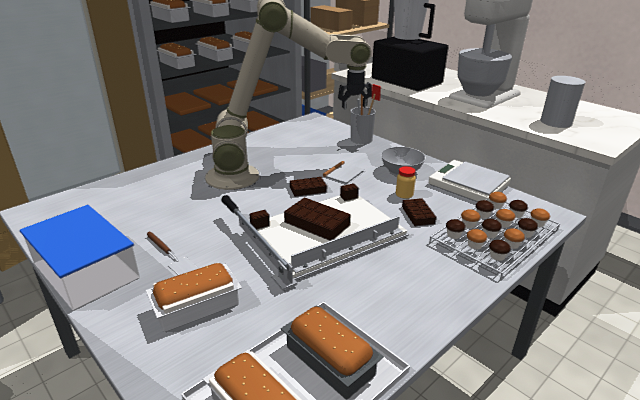

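View pics/side0.png

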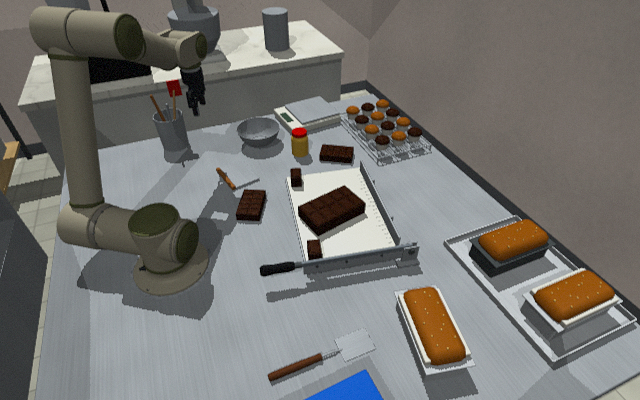

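Scene: block near (317,217), fence along (290,275)-(405,232), knife on the left with its handle at (230,205), pieces at (259,219) and (349,191). Side: block near (332,210), fence to the right, pieces at (295,177) and (314,249). I'll zoom in on both.

```bash
python3 - <<'E'
import cv2,numpy as np
a=cv2.imread("pics/scene0.png")[170:290,215:415];b=cv2.imread("pics/side0.png")[155:275,255:425]
a=cv2.resize(a,None,fx=4,fy=4,interpolation=cv2.INTER_CUBIC)[:,:800];b=cv2.resize(b,None,fx=4.7,fy=4.7,interpolation=cv2.INTER_CUBIC)
cv2.imwrite("pics/z0.png",a);cv2.imwrite("pics/z1.png",b)
E
```

```text
(no output)
```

View pics/z0.png

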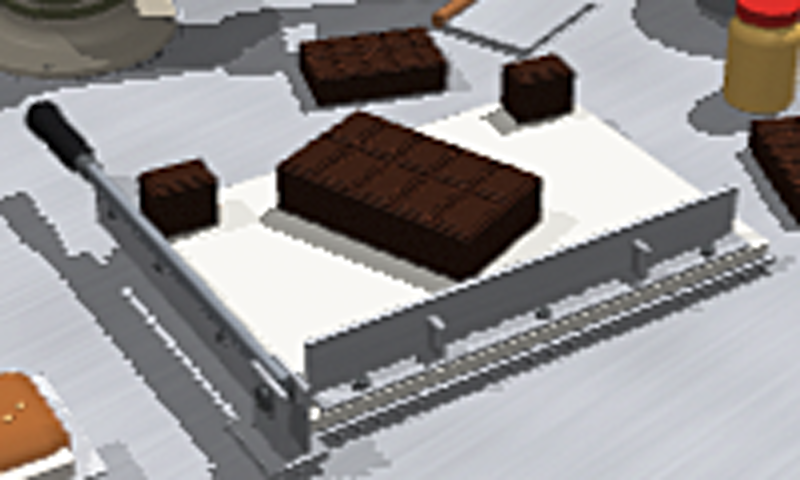

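View pics/z1.png

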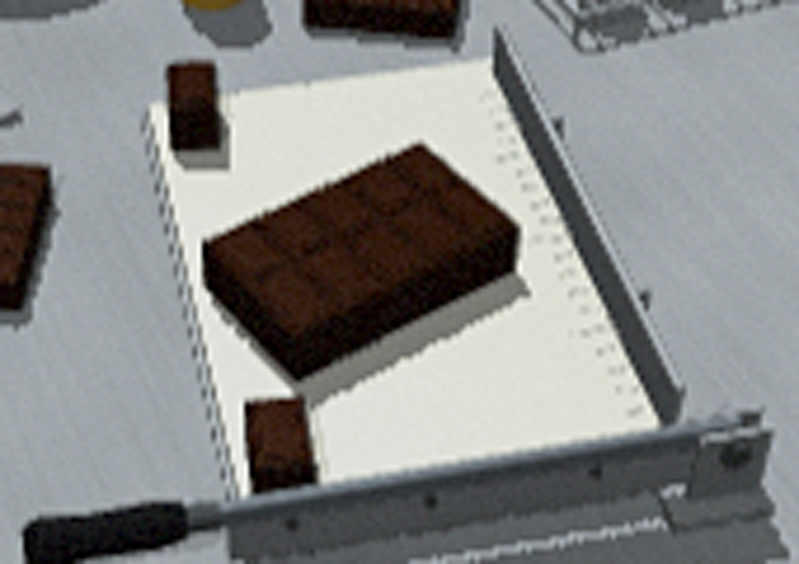

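```bash
cat >h.py <<'E'
import numpy as np,cv2
from workcell import arm
def rays(c,uv):
    K,T=c["intrinsics"],c["cam_to_world"];uv=np.atleast_2d(uv).astype(float)
    d=np.c_[(uv[:,0]-K[0,2])/K[0,0],-(uv[:,1]-K[1,2])/K[1,1],-np.ones(len(uv))]@T[:3,:3].T
    return T[:3,3],d
def plane(c,uv,z):
    o,d=rays(c,uv);return o+d*((z-o[2])/d[:,2])[:,None]
def tri(c1,u1,c2,u2):
    out=[]
    for (o1,d1),(o2,d2) in [((rays(c1,a)),(rays(c2,b))) for a,b in zip(u1,u2)]:
        A=np.c_[d1[0],-d2[0]];t=np.linalg.lstsq(A,o2-o1,rcond=None)[0]
        p,q=o1+t[0]*d1[0],o2+t[1]*d2[0];out.append(np.r_[(p+q)/2,np.linalg.norm(p-q)])
    return np.array(out)
S=lambda p:np.array(p)/4+[215,170]
D=lambda p:np.array(p)/4.7+[255,155]
E
python3 - <<'E'
from h import *
np.set_printoptions(precision=4,suppress=True)
s,d=arm.camera("scene"),arm.camera("side")
# block top: rearright,rearleft,frontleft,frontright / fence top R,L
a=S([(277,170),(362,113),(541,180),(465,243),(306,346),(737,192)])
b=D([(297,340),(204,242),(420,145),(518,228),(682,388),(497,32)])
print("tri\n",tri(s,a,d,b));print("scene.08\n",plane(s,a,.08));print("side.08\n",plane(d,b,.08))
print("bed side",plane(d,D([(150,105),(490,62),(240,490)]),.03))
print("pieces scene",plane(s,S([(140,175),(205,160),(217,190),(150,200),(503,66),(550,55),(575,68),(525,85)]),.08))
print("pieces side",plane(d,D([(245,403),(303,400),(312,445),(253,450),(168,65),(214,63),(218,105),(174,108)]),.08))
print("piece feet side",plane(d,D([(257,490),(315,485),(176,149),(218,149)]),.03))
print("handle",plane(d,D([(25,525),(185,510)]),.09))
E
```

```text
tri
 [[ 0.4597 -0.0916  0.0722  0.0017]
 [ 0.4361  0.0271  0.0717  0.0007]
 [ 0.6258  0.0638  0.0733  0.0013]
 [ 0.6501 -0.0507  0.0734  0.0021]
 [ 0.6725 -0.2378  0.0786  0.0034]
 [ 0.7493  0.1755  0.071   0.0004]]
scene.08
 [[ 0.4702 -0.1006  0.08  ]
 [ 0.4471  0.0172  0.08  ]
 [ 0.6334  0.0549  0.08  ]
 [ 0.6576 -0.059   0.08  ]
 [ 0.6749 -0.2412  0.08  ]
 [ 0.7577  0.1635  0.08  ]]
side.08
 [[ 0.457  -0.0977  0.08  ]
 [ 0.4333  0.0189  0.08  ]
 [ 0.6223  0.0574  0.08  ]
 [ 0.6467 -0.0555  0.08  ]
 [ 0.6723 -0.2368  0.08  ]
 [ 0.7432  0.1649  0.08  ]]
bed side [[ 0.4677  0.2462  0.03  ]
 [ 0.7526  0.1892  0.03  ]
 [ 0.3885 -0.1645  0.03  ]]
pieces scene [[ 0.398  -0.1918  0.08  ]
 [ 0.4159 -0.1362  0.08  ]
 [ 0.4607 -0.158   0.08  ]
 [ 0.4354 -0.2086  0.08  ]
 [ 0.4709  0.1733  0.08  ]
 [ 0.4858  0.2218  0.08  ]
 [ 0.5191  0.2207  0.08  ]
 [ 0.5101  0.1626  0.08  ]]
pieces side [[ 0.4039 -0.1374  0.08  ]
 [ 0.4397 -0.1497  0.08  ]
 [ 0.4301 -0.1877  0.08  ]
 [ 0.394  -0.1769  0.08  ]
 [ 0.4799  0.2281  0.08  ]
 [ 0.5148  0.2161  0.08  ]
 [ 0.4985  0.1636  0.08  ]
 [ 0.4656  0.1735  0.08  ]]
piece feet side [[ 0.3987 -0.1689  0.03  ]
 [ 0.4354 -0.1798  0.03  ]
 [ 0.4682  0.1839  0.03  ]
 [ 0.4992  0.1707  0.03  ]]
handle [[ 0.2428 -0.1869  0.09  ]
 [ 0.3355 -0.2137  0.09  ]]
```

```bash
cat >>h.py <<'E'
from scipy.spatial.transform import Rotation as R
np.set_printoptions(precision=4,suppress=True)
FO=np.array([.711,-.033]);FY=-.183   # fence origin, yaw (cutter frame)
def c2w(p): c,s=np.cos(FY),np.sin(FY);return FO+np.array(p)@np.array([[c,s],[-s,c]])
def w2c(p): c,s=np.cos(FY),np.sin(FY);return (np.array(p)-FO)@np.array([[c,-s],[s,c]])
def shift(pos,yaw,s=None):
    "row from present pose to world pos, tool down, yaw"
    s=s or arm.get_state();R0=R.from_euler('xyz',s["tool_rot"])
    t=R0.inv().apply(np.array(pos)-s["tool_pos"]);r=(R0.inv()*R.from_euler('xyz',[np.pi,0,yaw])).as_rotvec()
    return np.r_[t,r].round(4)
E
python3 -c "
from h import *
print(shift([.5,-.03,.33],FY))"
```

```text
[-0.3749  0.4694 -0.0848  0.0004  0.0008  1.337 ]
```

>>> {"op": "drive_tool", "data": {"commands": [[0, -0.375, 0.469, -0.085, 0, 0, 1.337], [0, -0.375, 0.469, -0.085, 0, 0, 1.337], [0, -0.375, 0.469, -0.085, 0, 0, 1.337], [0, -0.375, 0.469, -0.085, 0, 0, 1.337], [0, -0.375, 0.469, -0.085, 0, 0, 1.337], [0, -0.375, 0.469, -0.085, 0, 0, 1.337], [0, -0.375, 0.469, -0.085, 0, 0, 1.337], [0, -0.375, 0.469, -0.085, 0, 0, 1.337], [0, -0.375, 0.469, -0.085, 0, 0, 1.337], [0, -0.375, 0.469, -0.085, 0, 0, 1.337], [0, -0.375, 0.469, -0.085, 0, 0, 1.337], [0, -0.375, 0.469, -0.085, 0, 0, 1.337]]}}

```text
time: 1.2
tool_pos: [0.4514, 0.0616, 0.3158]
tool_rot: [-3.141, -0.0, -0.188]
wrist_force: [0.4, 1.5, -1.0]
width: -0.0003
```

```bash
python3 -c "
from h import *
print(shift([.5,-.03,.33],FY))"
```

```text
[ 0.0649  0.0809 -0.0142 -0.0001 -0.0001 -0.005 ]
```

>>> {"op": "drive_tool", "data": {"commands": [[0, 0.065, 0.081, -0.014, 0, 0, -0.005], [0, 0.065, 0.081, -0.014, 0, 0, -0.005], [0, 0.065, 0.081, -0.014, 0, 0, -0.005], [0, 0.065, 0.081, -0.014, 0, 0, -0.005], [0, 0.065, 0.081, -0.014, 0, 0, -0.005]]}}

```text
time: 1.62
tool_pos: [0.5004, -0.0287, 0.3289]
tool_rot: [-3.141, 0.001, -0.18]
wrist_force: [-0.2, 0.6, 0.5]
width: -0.0003
```

```bash
python3 - <<'E'
from h import *
c=arm.camera("wrist");cv2.imwrite("pics/w0.png",c["pixels"]);print(c["intrinsics"],c["cam_to_world"]);np.save("w0T.npy",c["cam_to_world"])
E
```

```text
[[309.7069   0.     322.123 ]
 [  0.     309.7069 200.3674]
 [  0.       0.       1.    ]] [[ 0.9838  0.1692  0.0586  0.515 ]
 [-0.1791  0.9318  0.3158  0.053 ]
 [-0.0012 -0.3212  0.947   0.4581]
 [ 0.      0.      0.      1.    ]]
```

View pics/w0.png

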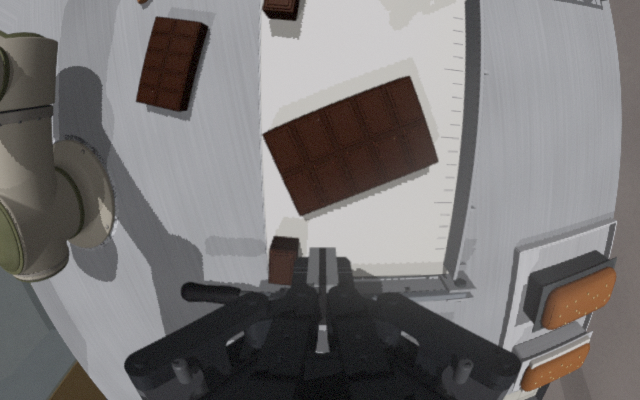

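Wrist view: block with top corners at about (264,133), (409,77), (437,160), (304,215). The fence face foot runs about (463,0)–(443,275), and the pieces are at (281,5) and (284,258).

```bash
cat >>h.py <<'E'
def wplane(c,uv,z):
    K,T=c["intrinsics"],c["cam_to_world"];uv=np.atleast_2d(uv).astype(float)-K[:2,2]
    r=np.linalg.norm(uv,axis=1);th=r/K[0,0];k=(np.sin(th)/r)[:,None]
    d=np.c_[uv[:,:1]*k,-uv[:,1:]*k,-np.cos(th)]@T[:3,:3].T;o=T[:3,3]
    return (o+d*((z-o[2])/d[:,2])[:,None])[:,:2]
def block(c,f,z=.078):
    "largest brown blob of plausible size -> rect on plane z, cutter frame"
    p=c["pixels"].astype(int);m=((p.sum(2)<190)&(p[...,2]>p[...,0]+8)).astype(np.uint8)
    m=cv2.morphologyEx(m,cv2.MORPH_OPEN,np.ones((3,3)));m=cv2.morphologyEx(m,cv2.MORPH_CLOSE,np.ones((5,5)))
    res=[]
    for q in cv2.findContours(m,0,1)[0]:
        if cv2.contourArea(q)<1500: continue
        w=w2c(f(c,q[:,0]+0.0,z)[:,:2])
        (x,y),(a,b),_=r=cv2.minAreaRect((w*1000).astype(np.float32))
        P=cv2.boxPoints(r);e=max((P[1]-P[0],P[2]-P[1]),key=np.linalg.norm)
        res.append([x,y,max(a,b),min(a,b),np.degrees(np.arctan2(e[1],e[0]))%180])
    return np.array(res)
E
python3 - <<'E'
from h import *
c=arm.camera("wrist")
print("block mm deg (cutter)\n",block(c,wplane))
w=lambda uv,z:print((w2c(wplane(c,uv,z))*1000).round(0).tolist(), wplane(c,uv,z).round(3).tolist())
w([(264,133),(409,77),(437,160),(304,215)],.08)
print("fence foot");w([(463,10),(457,110),(443,265)],.03)
print("fence top far edge");w([(480,10),(476,110)],.08)
print("bed rear edge / piece R top, piece L");w([(261,100),(262,200)],.03);w([(272,237),(299,238),(264,11),(297,18)],.08);w([(262,11),(297,18)],.03)
print("knife");w([(240,290),(440,275)],.08)
E
```

```text
block mm deg (cutter)
 [[-170.4898   -9.01    195.8418  118.171    22.9343]
 [-408.3631  108.0659  119.7829   80.5276   73.7973]]
[[-281.0, 9.0], [-103.0, 81.0], [-60.0, -22.0], [-233.0, -99.0]] [[0.436, 0.027], [0.624, 0.066], [0.648, -0.044], [0.464, -0.088]]
fence foot
[[-6.0, 197.0], [-14.0, 44.0], [-4.0, -210.0]] [[0.741, 0.162], [0.705, 0.013], [0.669, -0.239]]
fence top far edge
[[-4.0, 185.0], [-8.0, 47.0]] [[0.741, 0.15], [0.711, 0.015]]
bed rear edge / piece R top, piece L
[[-294.0, 50.0], [-298.0, -95.0]] [[0.431, 0.07], [0.401, -0.073]]
[[-277.0, -132.0], [-240.0, -133.0], [-280.0, 163.0], [-240.0, 151.0]] [[0.415, -0.112], [0.451, -0.12], [0.465, 0.178], [0.503, 0.16]]
[[-292.0, 178.0], [-244.0, 165.0]] [[0.456, 0.195], [0.501, 0.174]]
knife
[[-333.0, -223.0], [-30.0, -197.0]] [[0.343, -0.192], [0.646, -0.222]]
```

```bash
sed -i 's/FO=np.array(\[.711,-.033\])/FO=np.array([.706,-.032])/' h.py; cat >>h.py <<'E'
rot=lambda a:np.array([[np.cos(a),-np.sin(a)],[np.sin(a),np.cos(a)]])
def push(c,deg,end,L,n,gap=11,u=80,s=None):
    "end 'B': left long side, rear end (-u); 'A': right side, front end. c in mm cutter. prints start pose row, then push rows (from start)"
    sg=-1 if end=='B' else 1                    # push dir along sg*y_b
    th=np.radians(deg);c=np.array(c,float);rows=[];ds=L/200
    loc=np.array([sg*u,-sg*60.]);P=[]
    for i in range(201):
        if i%(200//n)==0: P.append((c+rot(th)@(loc+[0,-sg*gap]),th))
        if i<200:
            th+=np.radians(.35)*ds; c=c+.55*ds*rot(th+np.radians(25))@np.array([0,sg])
    print("end block",c.round(1),np.degrees(th).round(1),"fence clear",(-c[0]-100*abs(np.cos(th))-60*np.sin(th)).round(1))
    p0,t0=P[0];psi=FY+t0
    st=np.r_[c2w(p0/1000+rot(t0)@[0,-sg*.02]),.12]   # 20 mm more stand-off
    print("approach world",st,"row",shift(st,psi,s))
    for p,t in P:
        d=rot(t0).T@(p-p0)/1000; print([0,*np.round([d[0],-d[1]-(.02 if sg<0 else -.02)*-1*1,0],3)[:2],0,0,0,round(-(t-t0),3)])
E
python3 - <<'E'
from h import *
c=arm.camera("wrist");b=block(c,wplane)[0];print(b)
push(b[:2],b[4],'B',60,10)
E
```

```text
[-165.3395   -9.1897  195.8151  118.0432   22.8186]
end block [-137.4  -26.4] 43.8 fence clear 23.7
approach world [0.4442 0.0609 0.12  ] row [-0.0701 -0.0765  0.2094 -0.0003  0.0003 -0.3921]
[0, np.float64(0.0), np.float64(0.02), 0, 0, 0, np.float64(-0.0)]
[0, np.float64(-0.001), np.float64(0.026), 0, 0, 0, np.float64(-0.037)]
[0, np.float64(-0.002), np.float64(0.032), 0, 0, 0, np.float64(-0.073)]
[0, np.float64(-0.003), np.float64(0.038), 0, 0, 0, np.float64(-0.11)]
[0, np.float64(-0.003), np.float64(0.044), 0, 0, 0, np.float64(-0.147)]
[0, np.float64(-0.003), np.float64(0.05), 0, 0, 0, np.float64(-0.183)]
[0, np.float64(-0.003), np.float64(0.056), 0, 0, 0, np.float64(-0.22)]
[0, np.float64(-0.003), np.float64(0.062), 0, 0, 0, np.float64(-0.257)]
[0, np.float64(-0.003), np.float64(0.068), 0, 0, 0, np.float64(-0.293)]
[0, np.float64(-0.002), np.float64(0.074), 0, 0, 0, np.float64(-0.33)]
[0, np.float64(-0.001), np.float64(0.08), 0, 0, 0, np.float64(-0.367)]
```

>>> {"op": "drive_tool", "data": {"commands": [[0, -0.07, -0.0765, 0.209, 0, 0, -0.392], [0, -0.07, -0.0765, 0.209, 0, 0, -0.392], [0, -0.07, -0.0765, 0.209, 0, 0, -0.392], [0, -0.07, -0.0765, 0.209, 0, 0, -0.392], [0, -0.07, -0.0765, 0.209, 0, 0, -0.392], [0, -0.07, -0.0765, 0.209, 0, 0, -0.392], [0, -0.07, -0.0765, 0.209, 0, 0, -0.392], [0, -0.07, -0.0765, 0.209, 0, 0, -0.392], [0, -0.07, -0.0765, 0.271, 0, 0, -0.392], [0, -0.07, -0.0765, 0.271, 0, 0, -0.392], [0, -0.07, -0.0765, 0.271, 0, 0, -0.392], [0, -0.07, -0.0765, 0.271, 0, 0, -0.392]]}}

```text
time: 2.77
tool_pos: [0.4461, 0.0594, 0.0597]
tool_rot: [3.141, -0.002, 0.214]
wrist_force: [0.3, 0.2, 0.4]
width: -0.0
```

```bash
python3 - <<'E'
from h import *
c=arm.camera("wrist");cv2.imwrite("pics/w1.png",c["pixels"]);print(block(c,wplane));print(arm.get_state()["tool_pos"],arm.get_state()["wrist_force"])
E
```

```text
[[-122.9462   21.9028  101.5385   94.9003  113.454 ]
 [-249.56    175.578    59.1793   32.6595   35.948 ]
 [-397.0119  109.9569   78.9732   57.9526   73.7677]]
[0.4464 0.0594 0.0603] [-0.1501 -0.4986 -0.1888]
```

View pics/w1.png

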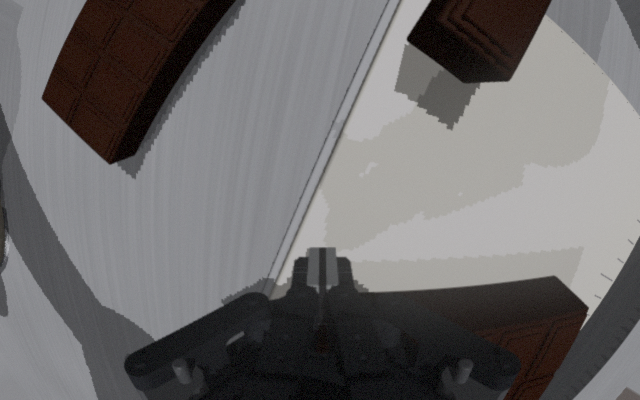

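Low down, the wrist view shows the shut fingers at (322,260) standing on the bed edge beside the block's left side (lower right), with piece_left clear at (480,40). I'll make push B1 now.

>>> {"op": "drive_tool", "data": {"commands": [[0, 0, 0.01, 0, 0, 0, 0], [0, 0, 0.02, 0, 0, 0, 0], [0, -0.001, 0.026, 0, 0, 0, -0.037], [0, -0.002, 0.032, 0, 0, 0, -0.073], [0, -0.003, 0.038, 0, 0, 0, -0.11], [0, -0.003, 0.044, 0, 0, 0, -0.147], [0, -0.003, 0.05, 0, 0, 0, -0.183], [0, -0.003, 0.056, 0, 0, 0, -0.22], [0, -0.003, 0.062, 0, 0, 0, -0.257], [0, -0.003, 0.068, 0, 0, 0, -0.293], [0, -0.002, 0.074, 0, 0, 0, -0.33], [0, -0.002, 0.074, 0, 0, 0, -0.33]]}}

```text
time: 3.82
tool_pos: [0.4574, -0.0137, 0.0591]
tool_rot: [-3.139, 0.002, 0.545]
wrist_force: [-5.5, 2.7, 1.2]
width: 0.0
```

```bash
python3 - <<'E'
from h import *
for n in("scene","side"):
    c=arm.camera(n);cv2.imwrite(f"pics/{n}1.png",c["pixels"])
    b=block(c,plane,.07);print(b[np.linalg.norm(b[:,:2]-[-140,-20],axis=1)<60])
s=arm.get_state();print(w2c(s["tool_pos"][:2]))
p=[.45,.02,.33];print("lift then over", shift(np.r_[s["tool_pos"][:2],.33],FY),shift([.5,-.03,.33],FY))
E
```

```text
[[-129.033   -42.6366  209.843   178.733    41.4572]]
[[-146.6614  -39.8218  229.7657  138.1959   40.8743]]
[-0.2476 -0.027 ]
lift then over [-0.0004 -0.0005 -0.2709 -0.0011  0.0019  0.7262] [ 0.0274  0.0355 -0.271  -0.0011  0.0019  0.7262]
```

>>> {"op": "drive_tool", "data": {"commands": [[0, 0, -0.02, 0, 0, 0, 0], [0, 0, -0.02, -0.03, 0, 0, 0], [0, 0, -0.02, -0.07, 0, 0, 0], [0, 0.027, 0.035, -0.271, 0, 0, 0.726], [0, 0.027, 0.035, -0.271, 0, 0, 0.726], [0, 0.027, 0.035, -0.271, 0, 0, 0.726], [0, 0.027, 0.035, -0.271, 0, 0, 0.726], [0, 0.027, 0.035, -0.271, 0, 0, 0.726], [0, 0.027, 0.035, -0.271, 0, 0, 0.726], [0, 0.027, 0.035, -0.271, 0, 0, 0.726], [0, 0.027, 0.035, -0.271, 0, 0, 0.726], [0, 0.027, 0.035, -0.271, 0, 0, 0.726]]}}

```text
time: 4.92
tool_pos: [0.4991, -0.0291, 0.3286]
tool_rot: [-3.141, 0.002, -0.179]
wrist_force: [-0.6, -0.3, 0.1]
width: 0.0
```

```bash
python3 - <<'E'
from h import *
c=arm.camera("wrist");cv2.imwrite("pics/w2.png",c["pixels"]);b=block(c,wplane);print(b);b=b[0]
push(b[:2],b[4],'A',60,10)
E
```

```text
[[-144.6639  -26.3664  196.2092  120.6976   41.6085]
 [-403.5146  107.9791  119.7623   80.2632   72.9723]]
end block [-176.7  -19.1] 62.6 fence clear 77.4
approach world [ 0.6745 -0.0682  0.12  ] row [ 0.18    0.0073  0.208  -0.0011  0.0021 -0.723 ]
[0, np.float64(0.0), np.float64(-0.02), 0, 0, 0, np.float64(-0.0)]
[0, np.float64(0.001), np.float64(-0.026), 0, 0, 0, np.float64(-0.037)]
[0, np.float64(0.002), np.float64(-0.032), 0, 0, 0, np.float64(-0.073)]
[0, np.float64(0.003), np.float64(-0.038), 0, 0, 0, np.float64(-0.11)]
[0, np.float64(0.003), np.float64(-0.044), 0, 0, 0, np.float64(-0.147)]
[0, np.float64(0.003), np.float64(-0.05), 0, 0, 0, np.float64(-0.183)]
[0, np.float64(0.003), np.float64(-0.056), 0, 0, 0, np.float64(-0.22)]
[0, np.float64(0.003), np.float64(-0.062), 0, 0, 0, np.float64(-0.257)]
[0, np.float64(0.003), np.float64(-0.068), 0, 0, 0, np.float64(-0.293)]
[0, np.float64(0.002), np.float64(-0.074), 0, 0, 0, np.float64(-0.33)]
[0, np.float64(0.001), np.float64(-0.08), 0, 0, 0, np.float64(-0.367)]
```

```bash
python3 - <<'E'
import cv2
a=cv2.imread("pics/scene1.png")[90:290,205:415];b=cv2.imread("pics/side1.png")[80:280,235:425]
f=lambda x:cv2.resize(x,(390,390*200//x.shape[1]),interpolation=cv2.INTER_CUBIC)[:370]
cv2.imwrite("pics/z2.png",cv2.hconcat([f(a),f(b)]))
E
```

```text
(no output)
```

View pics/z2.png

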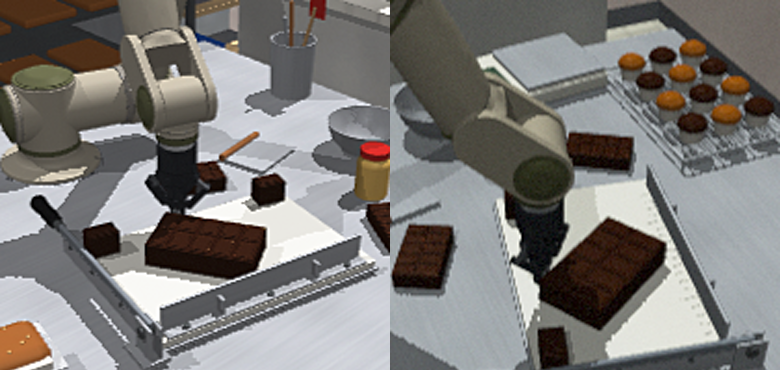

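>>> {"op": "drive_tool", "data": {"commands": [[0, 0.172, -0.002, 0.208, -0.001, 0.002, -0.723], [0, 0.172, -0.002, 0.208, -0.001, 0.002, -0.723], [0, 0.172, -0.002, 0.208, -0.001, 0.002, -0.723], [0, 0.172, -0.002, 0.208, -0.001, 0.002, -0.723], [0, 0.172, -0.002, 0.208, -0.001, 0.002, -0.723], [0, 0.172, -0.002, 0.208, -0.001, 0.002, -0.723], [0, 0.172, -0.002, 0.208, -0.001, 0.002, -0.723], [0, 0.172, -0.002, 0.208, -0.001, 0.002, -0.723], [0, 0.172, -0.002, 0.208, -0.001, 0.002, -0.723], [0, 0.172, -0.002, 0.235, -0.001, 0.002, -0.723], [0, 0.172, -0.002, 0.26, -0.001, 0.002, -0.723], [0, 0.172, -0.002, 0.26, -0.001, 0.002, -0.723]]}}

```text
time: 5.97
tool_pos: [0.6669, -0.0574, 0.0669]
tool_rot: [-3.139, 0.003, 0.541]
wrist_force: [0.1, -0.3, -0.6]
width: -0.0
```

No contact on the way down. Push A next.

>>> {"op": "drive_tool", "data": {"commands": [[0, 0, -0.008, 0, 0, 0, 0], [0, 0.001, -0.014, 0, 0, 0, -0.037], [0, 0.002, -0.02, 0, 0, 0, -0.073], [0, 0.003, -0.026, 0, 0, 0, -0.11], [0, 0.003, -0.032, 0, 0, 0, -0.147], [0, 0.003, -0.038, 0, 0, 0, -0.183], [0, 0.003, -0.044, 0, 0, 0, -0.22], [0, 0.003, -0.05, 0, 0, 0, -0.257], [0, 0.003, -0.056, 0, 0, 0, -0.293], [0, 0.002, -0.062, 0, 0, 0, -0.33], [0, 0.001, -0.068, 0, 0, 0, -0.367], [0, 0.001, -0.068, 0, 0, 0, -0.367]]}}

```text
time: 6.97
tool_pos: [0.636, 0.0017, 0.0729]
tool_rot: [3.134, -0.004, 0.91]
wrist_force: [0.3, -0.3, 0.4]
width: -0.0003
```

```bash
python3 - <<'E'
from h import *
print(shift([.5,-.03,.33],FY))
E
```

```text
[-0.1075 -0.0861 -0.2582  0.0047 -0.0076  1.0935]
```

>>> {"op": "drive_tool", "data": {"commands": [[0, 0, 0.012, 0, 0, 0, 0], [0, 0, 0.012, -0.03, 0, 0, 0], [0, 0, 0.012, -0.07, 0, 0, 0], [0, -0.107, -0.086, -0.257, 0.005, -0.008, 1.094], [0, -0.107, -0.086, -0.257, 0.005, -0.008, 1.094], [0, -0.107, -0.086, -0.257, 0.005, -0.008, 1.094], [0, -0.107, -0.086, -0.257, 0.005, -0.008, 1.094], [0, -0.107, -0.086, -0.257, 0.005, -0.008, 1.094], [0, -0.107, -0.086, -0.257, 0.005, -0.008, 1.094], [0, -0.107, -0.086, -0.257, 0.005, -0.008, 1.094], [0, -0.107, -0.086, -0.257, 0.005, -0.008, 1.094], [0, -0.107, -0.086, -0.257, 0.005, -0.008, 1.094]]}}

```text
time: 7.97
tool_pos: [0.4999, -0.0301, 0.3287]
tool_rot: [3.141, 0.003, -0.193]
wrist_force: [0.7, 0.3, -0.4]
width: 0.0003
```

```bash
python3 - <<'E'
from h import *
c=arm.camera("wrist");cv2.imwrite("pics/w3.png",c["pixels"]);b=block(c,wplane);print(b)
E
```

```text
[[-174.3475  -14.1761  196.2859  117.0051   62.2281]
 [-404.5161  108.1531  119.6002   77.4934   74.0399]]
```

View pics/w3.png

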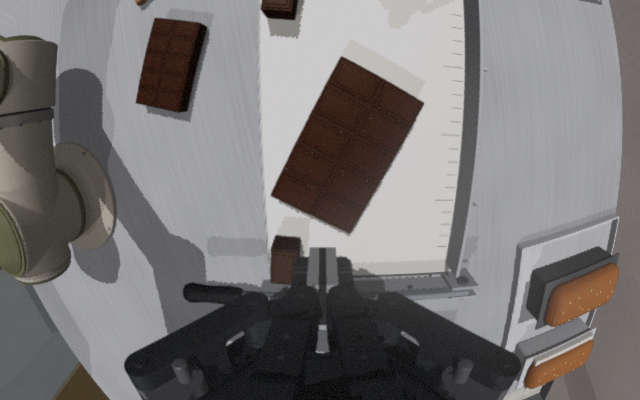

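The block is at 62° with corners (273,193), (343,57), (423,103), (351,233). It's well clear of the fence and both pieces are in place. Next is push B2 to nearly square.

```bash
python3 - <<'E'
from h import *
push([-174.3,-14.2],62.2,'B',76,10)
s=arm.get_state();R
E
```

```text
end block [-133.6   -6.6] 88.8 fence clear 71.5
approach world [ 0.411  -0.0207  0.12  ] row [-0.0883  0.0081  0.2087 -0.0017  0.0037 -1.0999]
[0, np.float64(0.0), np.float64(0.02), 0, 0, 0, np.float64(-0.0)]
[0, np.float64(-0.001), np.float64(0.028), 0, 0, 0, np.float64(-0.046)]
[0, np.float64(-0.002), np.float64(0.035), 0, 0, 0, np.float64(-0.093)]
[0, np.float64(-0.003), np.float64(0.043), 0, 0, 0, np.float64(-0.139)]
[0, np.float64(-0.003), np.float64(0.05), 0, 0, 0, np.float64(-0.186)]
[0, np.float64(-0.003), np.float64(0.058), 0, 0, 0, np.float64(-0.232)]
[0, np.float64(-0.003), np.float64(0.066), 0, 0, 0, np.float64(-0.279)]
[0, np.float64(-0.002), np.float64(0.073), 0, 0, 0, np.float64(-0.325)]
[0, np.float64(-0.001), np.float64(0.081), 0, 0, 0, np.float64(-0.371)]
[0, np.float64(0.001), np.float64(0.088), 0, 0, 0, np.float64(-0.418)]
[0, np.float64(0.002), np.float64(0.096), 0, 0, 0, np.float64(-0.464)]
```

>>> {"op": "drive_tool", "data": {"commands": [[0, -0.088, 0.008, 0.2, -0.002, 0.004, -1.1], [0, -0.088, 0.008, 0.2, -0.002, 0.004, -1.1], [0, -0.088, 0.008, 0.2, -0.002, 0.004, -1.1], [0, -0.088, 0.008, 0.2, -0.002, 0.004, -1.1], [0, -0.088, 0.008, 0.2, -0.002, 0.004, -1.1], [0, -0.088, 0.008, 0.2, -0.002, 0.004, -1.1], [0, -0.088, 0.008, 0.2, -0.002, 0.004, -1.1], [0, -0.088, 0.008, 0.2, -0.002, 0.004, -1.1], [0, -0.088, 0.008, 0.2, -0.002, 0.004, -1.1], [0, -0.088, 0.008, 0.235, -0.002, 0.004, -1.1], [0, -0.088, 0.008, 0.267, -0.002, 0.004, -1.1], [0, -0.088, 0.008, 0.267, -0.002, 0.004, -1.1]]}}

```text
time: 9.02
tool_pos: [0.4094, -0.0211, 0.0572]
tool_rot: [-3.133, 0.003, 0.915]
wrist_force: [-0.8, 0.3, 0.0]
width: -0.0002
```

>>> {"op": "drive_tool", "data": {"commands": [[0, 0, 0.01, 0, 0, 0, 0], [0, 0, 0.02, 0, 0, 0, 0], [0, -0.001, 0.028, 0, 0, 0, -0.046], [0, -0.002, 0.035, 0, 0, 0, -0.093], [0, -0.003, 0.043, 0, 0, 0, -0.139], [0, -0.003, 0.05, 0, 0, 0, -0.186], [0, -0.003, 0.058, 0, 0, 0, -0.232], [0, -0.003, 0.066, 0, 0, 0, -0.279], [0, -0.002, 0.073, 0, 0, 0, -0.325], [0, -0.001, 0.081, 0, 0, 0, -0.371], [0, 0.001, 0.088, 0, 0, 0, -0.418], [0, 0.002, 0.096, 0, 0, 0, -0.464]]}}

```text
time: 10.02
tool_pos: [0.4885, -0.0795, 0.0614]
tool_rot: [-3.138, 0.001, 1.381]
wrist_force: [-7.4, -0.6, 2.0]
width: 0.0002
```

```bash
python3 - <<'E'
from h import *
print(shift([.5,-.03,.33],FY))
E
```

```text
[ 0.0507  0.001  -0.2686 -0.0024  0.0032  1.5638]
```

>>> {"op": "drive_tool", "data": {"commands": [[0, 0, -0.02, 0, 0, 0, 0], [0, 0, -0.02, -0.03, 0, 0, 0], [0, 0, -0.02, -0.07, 0, 0, 0], [0, 0.05, 0.001, -0.268, 0, 0, 1.56], [0, 0.05, 0.001, -0.268, 0, 0, 1.56], [0, 0.05, 0.001, -0.268, 0, 0, 1.56], [0, 0.05, 0.001, -0.268, 0, 0, 1.56], [0, 0.05, 0.001, -0.268, 0, 0, 1.56], [0, 0.05, 0.001, -0.268, 0, 0, 1.56], [0, 0.05, 0.001, -0.268, 0, 0, 1.56], [0, 0.05, 0.001, -0.268, 0, 0, 1.56], [0, 0.05, 0.001, -0.268, 0, 0, 1.56]]}}

```text
time: 11.02
tool_pos: [0.4997, -0.0303, 0.3307]
tool_rot: [3.14, -0.002, 0.247]
wrist_force: [0.4, -0.1, -0.2]
width: 0.0002
```

```bash
python3 - <<'E'
from h import *
print(shift([.5,-.03,.33],FY))
E
```

```text
[ 0.0004 -0.0002  0.0007  0.0008 -0.002   0.4303]
```

>>> {"op": "drive_tool", "data": {"commands": [[0, 0, 0, 0.001, 0.001, -0.002, 0.43], [0, 0, 0, 0.001, 0.001, -0.002, 0.43], [0, 0, 0, 0.001, 0.001, -0.002, 0.43], [0, 0, 0, 0.001, 0.001, -0.002, 0.43], [0, 0, 0, 0.001, 0.001, -0.002, 0.43]]}}

```text
time: 11.43
tool_pos: [0.4997, -0.0304, 0.3293]
tool_rot: [-3.141, 0.001, -0.179]
wrist_force: [0.4, -0.6, 0.2]
width: 0.0003
```

```bash
python3 - <<'E'
from h import *
c=arm.camera("wrist");cv2.imwrite("pics/w4.png",c["pixels"]);b=block(c,wplane);print(b)
# fence: top edge of working face & foot, by white/grey boundary along some rows
g=c["pixels"].sum(2)//3
for r in (60,100,140,180,220): 
    print(r,g[r,436:486:2].tolist())
E
```

```text
[[-133.1028   -7.4697  194.7927  117.1985   88.9821]
 [-404.6728  108.0641  119.9326   77.6279   73.8532]]
60 [200, 200, 200, 201, 201, 200, 200, 200, 200, 200, 200, 200, 200, 201, 188, 87, 71, 76, 77, 74, 75, 81, 95, 166, 161]
100 [198, 199, 201, 200, 200, 200, 200, 199, 198, 199, 199, 199, 198, 196, 109, 79, 78, 81, 77, 78, 83, 84, 158, 162, 157]
140 [197, 199, 199, 199, 198, 196, 197, 199, 199, 198, 199, 195, 178, 88, 82, 86, 84, 83, 85, 82, 133, 161, 160, 159, 162]
180 [198, 198, 197, 198, 197, 198, 197, 197, 197, 197, 167, 87, 87, 84, 88, 87, 84, 92, 156, 159, 160, 161, 159, 162, 162]
220 [198, 196, 197, 197, 196, 197, 198, 176, 88, 88, 89, 87, 87, 85, 100, 157, 161, 160, 159, 154, 155, 158, 158, 157, 159]
```

View pics/w4.png

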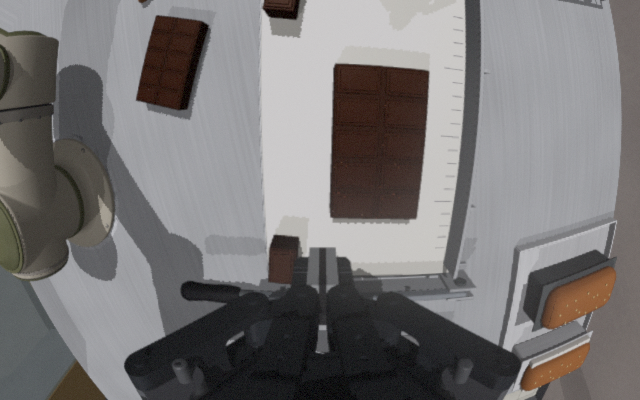

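Block is nearly square at 89°, corners (333,64)–(417,218), with a gap to the fence. I'll measure the fence foot line and plan the push home.

```bash
python3 - <<'E'
from h import *
c=arm.camera("wrist");uv=[(465,60),(463.5,100),(461,140),(456.5,180),(451,220)]
f=wplane(c,uv,.03);print((w2c(f)*1000).round(1)); l=np.polyfit(f[:,1],f[:,0],1);print("fence yaw",-np.arctan(l[0]))
bl=(-.133,-.0075)
for y in (-.0075,):
    st=np.r_[c2w([-.133-.06-.0145-.020,y]),.1];print("approach",st,shift(st,-np.arctan(l[0])),"world c",c2w(bl))
E
```

```text
[[   1.3  117.4]
 [   1.    57.5]
 [   1.5   -2.2]
 [   1.1  -63.8]
 [   1.5 -129.5]]
fence yaw -0.18237501555528207
approach [0.4809 0.002  0.1   ] [-0.0238 -0.0285  0.2285 -0.0004  0.0017  0.0076] world c [ 0.5739 -0.0152]
```

>>> {"op": "drive_tool", "data": {"commands": [[0, -0.024, -0.0235, 0.1, 0, 0.002, 0.007], [0, -0.024, -0.0235, 0.1, 0, 0.002, 0.007], [0, -0.024, -0.0235, 0.1, 0, 0.002, 0.007], [0, -0.024, -0.0235, 0.22, 0, 0.002, 0.007], [0, -0.024, -0.0235, 0.22, 0, 0.002, 0.007], [0, -0.024, -0.0235, 0.22, 0, 0.002, 0.007], [0, -0.024, -0.0235, 0.269, 0, 0.002, 0.007], [0, -0.024, -0.0235, 0.269, 0, 0.002, 0.007], [0, -0.024, -0.0235, 0.269, 0, 0.002, 0.007], [0, -0.024, -0.0235, 0.269, 0, 0.002, 0.007]]}}

```text
time: 12.37
tool_pos: [0.4802, -0.0026, 0.0593]
tool_rot: [-3.141, 0.001, -0.183]
wrist_force: [-0.3, 0.0, -0.1]
width: -0.0
```

>>> {"op": "drive_tool", "data": {"commands": [[0, 0.008, 0, 0, 0, 0, 0], [0, 0.016, 0, 0, 0, 0, 0], [0, 0.022, 0, 0, 0, 0, 0], [0, 0.028, 0, 0, 0, 0, 0], [0, 0.034, 0, 0, 0, 0, 0], [0, 0.04, 0, 0, 0, 0, 0], [0, 0.046, 0, 0, 0, 0, 0], [0, 0.052, 0, 0, 0, 0, 0], [0, 0.058, 0, 0, 0, 0, 0], [0, 0.064, 0, 0, 0, 0, 0], [0, 0.07, 0, 0, 0, 0, 0], [0, 0.07, 0, 0, 0, 0, 0]]}}

```text
time: 13.37
tool_pos: [0.5468, -0.0147, 0.0583]
tool_rot: [-3.141, 0.007, -0.183]
wrist_force: [-10.8, 2.1, 9.6]
width: 0.0
```

```bash
python3 - <<'E'
from h import *
print(shift([.5,-.03,.33],-.1824), w2c(arm.get_state()["tool_pos"][:2]))
E
```

```text
[-0.0451  0.0234 -0.2714 -0.0009  0.007  -0.001 ] [-0.1597 -0.0119]
```

Back off, lift and measure.

>>> {"op": "drive_tool", "data": {"commands": [[0, -0.02, 0, 0, 0, 0, 0], [0, -0.03, 0, -0.03, 0, 0, 0], [0, -0.045, 0.023, -0.07, 0, 0, 0], [0, -0.045, 0.023, -0.271, 0, 0, 0], [0, -0.045, 0.023, -0.271, 0, 0, 0], [0, -0.045, 0.023, -0.271, 0, 0, 0], [0, -0.045, 0.023, -0.271, 0, 0, 0], [0, -0.045, 0.023, -0.271, 0, 0, 0], [0, -0.045, 0.023, -0.271, 0, 0, 0], [0, -0.045, 0.023, -0.271, 0, 0, 0]]}}

```text
time: 14.2
tool_pos: [0.5007, -0.03, 0.3312]
tool_rot: [-3.142, -0.003, -0.184]
wrist_force: [0.6, -0.0, -1.3]
width: 0.0001
```

```bash
python3 - <<'E'
from h import *
c=arm.camera("wrist");b=block(c,wplane);print(b);b=b[0]
st=np.r_[c2w([b[0]/1000-.06-.0145-.010,b[1]/1000]),.1];print(shift(st,-.1824))
E
```

```text
[[ -88.0453   -6.1621  196.263   119.2603   91.4889]
 [-403.5063  107.9098  119.7156   80.1479   73.8519]]
[ 0.0305 -0.029   0.2291 -0.0007  0.0011 -0.0015]
```

>>> {"op": "drive_tool", "data": {"commands": [[0, 0.03, -0.032, 0.2, 0, 0.001, -0.001], [0, 0.03, -0.032, 0.2, 0, 0.001, -0.001], [0, 0.03, -0.032, 0.2, 0, 0.001, -0.001], [0, 0.03, -0.032, 0.2, 0, 0.001, -0.001], [0, 0.03, -0.032, 0.2, 0, 0.001, -0.001], [0, 0.03, -0.032, 0.235, 0, 0.001, -0.001], [0, 0.03, -0.032, 0.269, 0, 0.001, -0.001], [0, 0.03, -0.032, 0.269, 0, 0.001, -0.001], [0, 0.03, -0.032, 0.269, 0, 0.001, -0.001]]}}

```text
time: 15.0
tool_pos: [0.5338, -0.0033, 0.0581]
tool_rot: [-3.141, 0.007, -0.183]
wrist_force: [-0.1, -0.3, 1.1]
width: -0.0
```

>>> {"op": "drive_tool", "data": {"commands": [[0, 0.005, 0, 0, 0, 0, 0], [0, 0.01, 0, 0, 0, 0, 0], [0, 0.014, 0, 0, 0, 0, 0], [0, 0.018, 0, 0, 0, 0, 0], [0, 0.022, 0, 0, 0, 0, 0], [0, 0.026, 0, 0, 0, 0, 0], [0, 0.03, 0, 0, 0, 0, 0], [0, 0.033, 0, 0, 0, 0, 0], [0, 0.036, 0, 0, 0, 0, 0], [0, 0.036, 0, 0, 0, 0, 0]]}}

```text
time: 15.83
tool_pos: [0.5681, -0.0092, 0.0611]
tool_rot: [-3.141, 0.007, -0.182]
wrist_force: [-15.9, 4.1, 13.4]
width: -0.0
```

>>> {"op": "drive_tool", "data": {"commands": [[0, 0.001, 0, 0, 0, 0, 0], [0, 0.002, 0, 0, 0, 0, 0], [0, 0.003, 0, 0, 0, 0, 0]]}}

```text
time: 16.08
tool_pos: [0.5702, -0.0096, 0.0611]
tool_rot: [-3.141, 0.008, -0.182]
wrist_force: [-19.5, 4.8, 15.4]
width: 0.0002
```

>>> {"op": "drive_tool", "data": {"commands": [[0, 0.001, 0, 0, 0, 0, 0], [0, 0.002, 0, 0, 0, 0, 0], [0, 0.003, 0, 0, 0, 0, 0]]}}

```text
time: 16.33
tool_pos: [0.5732, -0.0102, 0.0611]
tool_rot: [-3.141, 0.008, -0.182]
wrist_force: [-19.7, 5.1, 15.7]
width: -0.0002
```

>>> {"op": "drive_tool", "data": {"commands": [[0, 0.001, 0, 0, 0, 0, 0], [0, 0.002, 0, 0, 0, 0, 0], [0, 0.002, 0, 0, 0, 0, 0]]}}

```text
time: 16.58
tool_pos: [0.5745, -0.0104, 0.0611]
tool_rot: [-3.141, 0.01, -0.182]
wrist_force: [-21.9, 3.9, 17.8]
width: -0.0003
```

>>> {"op": "drive_tool", "data": {"commands": [[0, 0.001, 0, 0, 0, 0, 0], [0, 0.002, 0, 0, 0, 0, 0], [0, 0.002, 0, 0, 0, 0, 0]]}}

```text
time: 16.83
tool_pos: [0.5746, -0.0104, 0.0612]
tool_rot: [-3.141, 0.015, -0.182]
wrist_force: [-31.5, 4.4, 24.2]
width: 0.0003
```

>>> {"op": "drive_tool", "data": {"commands": [[0, 0.001, 0, 0, 0, 0, 0], [0, 0.002, 0, 0, 0, 0, 0], [0, 0.002, 0, 0, 0, 0, 0]]}}

```text
time: 17.08
tool_pos: [0.5747, -0.0104, 0.0612]
tool_rot: [-3.141, 0.02, -0.182]
wrist_force: [-40.5, 5.8, 30.3]
width: 0.0002
```

```bash
python3 - <<'E'
from h import *
s=arm.get_state();print(s["wrist_force"],s["moment"],w2c(s["tool_pos"][:2]))
E
```

```text
[-40.5221   5.7999  30.2849] [ 0.7414  5.7991 -0.0422] [-0.1331 -0.0027]
```

>>> {"op": "drive_tool", "data": {"commands": [[0, -0.005, 0, 0, 0, 0, 0], [0, -0.03, 0, 0, 0, 0, 0], [0, -0.04, 0, -0.03, 0, 0, 0], [0, -0.075, 0.02, -0.07, 0, 0, 0], [0, -0.075, 0.02, -0.27, 0, 0, 0], [0, -0.075, 0.02, -0.27, 0, 0, 0], [0, -0.075, 0.02, -0.27, 0, 0, 0], [0, -0.075, 0.02, -0.27, 0, 0, 0], [0, -0.075, 0.02, -0.27, 0, 0, 0], [0, -0.075, 0.02, -0.27, 0, 0, 0], [0, -0.075, 0.02, -0.27, 0, 0, 0]]}}

```text
time: 18.0
tool_pos: [0.5054, -0.0187, 0.3331]
tool_rot: [-3.141, -0.006, -0.183]
wrist_force: [-0.5, 0.1, -0.8]
width: 0.0003
```

```bash
python3 - <<'E'
from h import *
c=arm.camera("wrist");b=block(c,wplane);print(b);print(arm.get_state()["tool_pos"])
d=arm.camera("side")["pixels"]
f=cv2.resize(c["pixels"][0:300,230:500],(400,444),interpolation=cv2.INTER_CUBIC)
g=cv2.resize(d[130:290,250:394+50],(400,330),interpolation=cv2.INTER_CUBIC);g=cv2.copyMakeBorder(g,0,114,0,0,0)
cv2.imwrite("pics/w5.png",cv2.hconcat([f,g]))
E
```

```text
[[ -61.8792   -5.8096  195.59    119.5261   89.3159]
 [-405.7896  109.9296  119.6797   74.694    73.575 ]]
[ 0.505  -0.0186  0.3306]
```

View pics/w5.png

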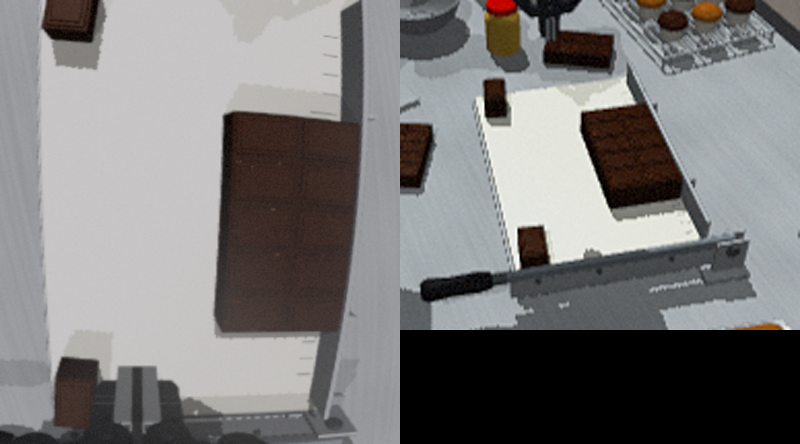

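It looks flush. I'll confirm by pressing lightly near each end and comparing where the finger stops.

```bash
python3 - <<'E'
from h import *
for y in(-.066,.054): print(shift(np.r_[c2w([-.121-.0145-.012,y]),.06],-.1824))
E
```

```text
[ 0.0534  0.0429  0.2691 -0.0008  0.0019 -0.0006]
[ 0.0534 -0.0771  0.2692 -0.0008  0.0019 -0.0006]
```

>>> {"op": "drive_tool", "data": {"commands": [[0, 0.053, 0.043, 0.15, 0, 0.002, 0], [0, 0.053, 0.043, 0.15, 0, 0.002, 0], [0, 0.053, 0.043, 0.15, 0, 0.002, 0], [0, 0.053, 0.043, 0.15, 0, 0.002, 0], [0, 0.053, 0.043, 0.235, 0, 0.002, 0], [0, 0.053, 0.043, 0.235, 0, 0.002, 0], [0, 0.053, 0.043, 0.269, 0, 0.002, 0], [0, 0.053, 0.043, 0.269, 0, 0.002, 0], [0, 0.053, 0.043, 0.269, 0, 0.002, 0]]}}

```text
time: 18.85
tool_pos: [0.5479, -0.0698, 0.059]
tool_rot: [-3.14, 0.005, -0.183]
wrist_force: [-0.0, 0.1, -0.0]
width: -0.0001
```

>>> {"op": "drive_tool", "data": {"commands": [[0, 0.004, 0, 0, 0, 0, 0], [0, 0.008, 0, 0, 0, 0, 0], [0, 0.011, 0, 0, 0, 0, 0], [0, 0.013, 0, 0, 0, 0, 0], [0, 0.015, 0, 0, 0, 0, 0], [0, 0.016, 0, 0, 0, 0, 0], [0, 0.016, 0, 0, 0, 0, 0]]}}

```text
time: 19.43
tool_pos: [0.5624, -0.0726, 0.0614]
tool_rot: [-3.141, 0.005, -0.182]
wrist_force: [-14.4, 0.9, 12.3]
width: 0.0001
```

```bash
python3 - <<'E'
from h import *
s=arm.get_state();print(s["wrist_force"],w2c(s["tool_pos"][:2]),s["tool_rot"])
E
```

```text
[-14.4399   0.8819  12.2878] [-0.1339 -0.066 ] [-3.1411  0.0052 -0.1824]
```

>>> {"op": "drive_tool", "data": {"commands": [[0, 0.001, 0, 0, 0, 0, 0], [0, 0.002, 0, 0, 0, 0, 0], [0, 0.003, 0, 0, 0, 0, 0], [0, 0.003, 0, 0, 0, 0, 0]]}}

```text
time: 19.77
tool_pos: [0.563, -0.0729, 0.0614]
tool_rot: [-3.141, 0.011, -0.182]
wrist_force: [-26.5, 0.7, 19.1]
width: 0.0002
```

>>> {"op": "drive_tool", "data": {"commands": [[0, 0.001, 0, 0, 0, 0, 0], [0, 0.002, 0, 0, 0, 0, 0], [0, 0.002, 0, 0, 0, 0, 0]]}}

```text
time: 20.02
tool_pos: [0.5631, -0.0729, 0.0614]
tool_rot: [-3.141, 0.015, -0.182]
wrist_force: [-35.9, 0.6, 25.3]
width: 0.0001
```

```bash
python3 - <<'E'
from h import *
s=arm.get_state();print(s["wrist_force"],w2c(s["tool_pos"][:2]),s["tool_rot"])
E
```

```text
[-35.9144   0.61    25.2637] [-0.133  -0.0662] [-3.1414  0.0154 -0.182 ]
```

The right end stops at x = -133.0 mm, the same as the centre. Now the left end.

>>> {"op": "drive_tool", "data": {"commands": [[0, -0.01, 0, 0, 0, 0, 0], [0, -0.02, 0, 0, 0, 0, 0], [0, -0.02, -0.03, 0, 0, 0, 0], [0, -0.02, -0.06, 0, 0, 0, 0], [0, -0.02, -0.09, 0, 0, 0, 0], [0, -0.02, -0.12, 0, 0, 0, 0], [0, -0.014, -0.12, 0, 0, 0, 0], [0, -0.01, -0.12, 0, 0, 0, 0], [0, -0.006, -0.12, 0, 0, 0, 0], [0, -0.003, -0.12, 0, 0, 0, 0], [0, -0.001, -0.12, 0, 0, 0, 0], [0, 0, -0.12, 0, 0, 0, 0]]}}

```text
time: 21.02
tool_pos: [0.5856, 0.0448, 0.0608]
tool_rot: [-3.14, 0.015, -0.184]
wrist_force: [-33.2, 9.8, 24.6]
width: -0.0001
```

```bash
python3 - <<'E'
from h import *
s=arm.get_state();print(s["wrist_force"],w2c(s["tool_pos"][:2]),s["tool_rot"])
E
```

```text
[-33.234    9.7878  24.6088] [-0.1324  0.0536] [-3.1401  0.015  -0.1835]
```

The ends stop at -133.0 and -132.4 mm, so the side is flush. I'll retreat, lift and take a last look.

>>> {"op": "drive_tool", "data": {"commands": [[0, -0.005, 0, 0, 0, 0, 0], [0, -0.03, 0, 0, 0, 0, 0], [0, -0.045, 0.02, -0.03, 0, 0, 0], [0, -0.07, 0.07, -0.07, 0, 0, 0], [0, -0.08, 0.07, -0.27, 0, -0.015, 0], [0, -0.08, 0.07, -0.27, 0, -0.015, 0], [0, -0.08, 0.07, -0.27, 0, -0.015, 0], [0, -0.08, 0.07, -0.27, 0, -0.015, 0], [0, -0.08, 0.07, -0.27, 0, -0.015, 0], [0, -0.08, 0.07, -0.27, 0, -0.015, 0], [0, -0.08, 0.07, -0.27, 0, -0.015, 0], [0, -0.08, 0.07, -0.27, 0, -0.015, 0]]}}

```text
time: 22.02
tool_pos: [0.4997, -0.0113, 0.3298]
tool_rot: [-3.141, 0.015, -0.185]
wrist_force: [0.6, 0.3, -1.2]
width: -0.0
```

```bash
python3 - <<'E'
from h import *
c=arm.camera("wrist");b=block(c,wplane);print(b);s=arm.get_state();print(s["tool_pos"],s["wrist_force"])
f=cv2.resize(c["pixels"][0:300,230:500],(400,444),interpolation=cv2.INTER_CUBIC)
d=arm.camera("scene")["pixels"]
g=cv2.resize(d[130:300,200:430],(400,296),interpolation=cv2.INTER_CUBIC);g=cv2.copyMakeBorder(g,0,148,0,0,0)
cv2.imwrite("pics/w6.png",cv2.hconcat([f,g]))
E
```

```text
[[ -61.2431   -6.1813  196.2165  119.0543   89.5588]
 [-403.7732  109.8131  119.8235   79.6222   73.5241]]
[ 0.4995 -0.011   0.3289] [-0.5724  0.1151 -1.191 ]
```

View pics/w6.png

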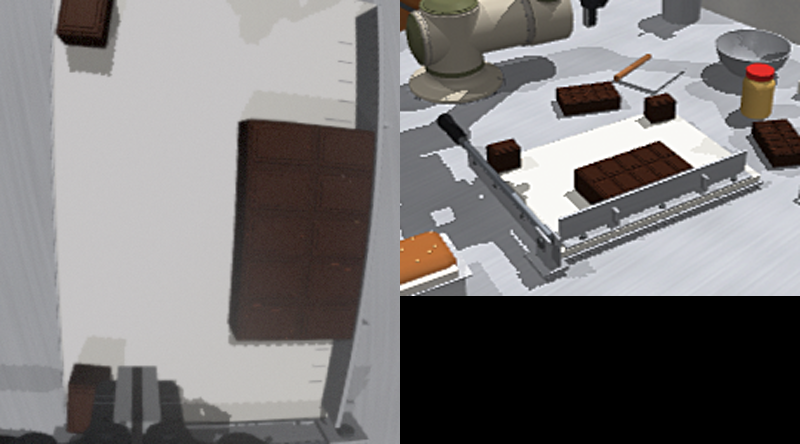

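The block's long side is flat along the fence, the pieces are unmoved, the knife is shut and the robot is clear. Handing in.

```bash
python3 -c "
from workcell import arm
print(arm.hand_in())"
```

```text
the job is handed in; nothing more can be done
None
```

The block now lies with one long side flat along the fence, and the job was handed in at about 22 s with the robot clear of everything.

**What I did:** I turned the block with three corner pushes, keeping it off the fence: from 23° to 42°, 62° and then 89° relative to end-on. Then I pushed it home at mid-side and pressed lightly near each end to seat it.

**Last checks:**
- **Position:** the block's centre is 61 mm from the fence line and 6 mm right of the fence's middle. Its ends are about 100 mm to either side, well inside the fence's 210 mm.
- **Flush:** the finger stopped at -133.1, -133.0 and -132.4 mm (middle, right end, left end), each under 33–41 N along the push. That is within about 0.3° of square. The camera read 89.6°, which agrees within its error.
- **Surroundings:** in the last pictures both broken-off pieces stand as before and the knife is shut. The scraper, bowl and sprinkles jar look untouched. The palette and most of the loaf were outside the final crops; the arm never went near them.
- **Disagreement:** my first fence position was about 5 mm off. I corrected it from the wrist camera before pushing.

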